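# Stand the dust samples in their spill dishes

### The arm

A 7-joint arm with a two-finger parallel gripper is mounted at the origin on a cart in front of the work surface, level with it; the furniture and walls round the work are solid. World frame = base frame: x ahead of the robot, y to its left, z up, the work surface at z = 0. Lengths are in mm, angles in degrees, forces in N, time in s.
With the tool pointing down it reaches from about 400 to 850 mm from the base axis. Payload 4.5 kg.
Tool frame: the origin (TCP) lies between the finger pads; the fingertips stand 17 mm ahead of it and the grasp point (between the pads) lies 2 mm behind it; z points along the fingers, y is the line along which they close (so a half turn about z gives the same grasp; the last joint's range is limited). The gripper opens to 85 mm and grips with 20 to 120 N. Pads are 22 mm wide; open, the fingers measure 114 mm over their backs; the gripper's body (76 mm by 85 mm) begins 54 mm behind the grasp point. The pads swing forward as they close: fully open they stand 13 mm farther back than shut.
Start: joints at [75.275, 39.483, -11.15, 89.685, 9.013, 51.709, -12.324], TCP at [179.229, -598.776, 218.017] pointing down, gripper open.
Joint ranges: [-172.22, 172.22], [-26.19, 119.32], [-84.43, 86.54], [7.71, 146.69], [-57.33, 237.33], [2.42, 119.75], [-152.13, 152.13]. Speed limits (degrees/s): [147.25, 147.25, 180, 180, 180, 180, 180].

### API

Orientations are given as [roll, pitch, yaw] about the fixed x, y, z axes, in that order (R = Rz(yaw) Ry(pitch) Rx(roll)).
In Python, from cell import robot gives the robot as it stands.
- The arm moves only by the tool servo_tool, never from a script. Its argument "deltas" is a list of rows, each an object with "gripper": the finger opening in m, from 0 to 0.0854; "dp": the shift along the tool's x, y, z in m, a list of three; "dr": the turn, a rotation vector about the tool's x, y, z in degrees, a list of three. In form: [{"gripper": gripper, "dp": [dx, dy, dz], "dr": [ax, ay, az]}, ...]. A call has 1 to 5 rows; each row is the pose to reach, as a shift and turn from the pose commanded when the call began, along the tool's axes at that moment; what a row does not reach only later rows make up. A row lasts 1/8 s, in which the tool goes at most 62.5 mm and 10.7 degrees, less where a joint would pass 70% of its speed; a pose out of reach is approached as far as the arm can. A call with a gripper value outside its range is refused whole. The fingers move at their own pace and stop on an object; the grip force is fixed at half the most. Time passes only in rows, so rows that repeat a pose let the fingers close. It gives the time, the measured TCP pose, the force, the opening and the grip force at its end, in the units of the state.
- robot.read_state(): the state, without advancing time (a new reading comes with each control period).
- robot.snapshot(name): name is "scene" or "top"; returns a dict with "image" (400x640x3 uint8, red, green, blue), "K" (3x3 intrinsics, pixels), "k1" (the pictures are not rectified: a ray, as slopes to the right and down, at radius r is drawn at 1 + k1 r^2 times it, then the intrinsics apply), "pose" (4x4, takes a point from camera to world coordinates). Camera axes: x right, y up, looking along -z (the intrinsics and any distortion apply to the point x, -y, -z); pixel columns grow to the right and rows downward; lengths in mm; the calibration is good to about 2 mm. A picture is of the moment at which its call begins. There is no depth.
- robot.hand_in(): hands the job in; it is judged then, once.
Trained networks look in a picture, given as the dict that the camera call returned (one of the last four; its "shot" number tells which), for a name from the list of things; names that differ only in an ending like _2 or _b are one class to them, and where a whole thing is asked for, a point or a joint stands for the part that bears it (a point fixed in the world has none). Each returns a list of dicts, best first, with "confidence" (0 to 1); they miss things now and then, are a little off and sometimes report something else, mostly with a low value. They report only what shows in the picture. A call takes as long as a camera call.
- robot.trace(picture, query): "region" (400x640 bool, what is visible of it) and "location" ([column, row] in pixels, amid what is visible of it).
The state is a dict: "clock": time; "joints": joint angles; "qvel": joint speeds; "joint_torque": joint torques, N m; "eef_pos": TCP position; "ee_rot": TCP orientation; "contact_force": force on the tool from outside, world axes, zero at the start; "ft_torque": the same for the moment, N m; "opening": opening from 0.0 (shut) to 1.0 (fully open); "grasp_force": force on a finger pad.
Only numpy, scipy, OpenCV 4.12 (cv2) and the standard library are available. Lean on these libraries where they do the work, as an engineer would, in place of code of your own. Each camera call takes 0.05 s, during which the arm holds its last target. There are 200 camera calls.

### The job

Before the dust test, stand each of the four sample containers at the front of the bench (three white jars with a green, a blue and a black lid, and a black-capped glass vial) upright in the spill dish that matches it: the dish has the colour of the container's lid, and of the two black dishes the large one is for the black-lidded jar and the small one for the glass vial. Set each down gently, flat on the floor of its dish inside the rim, without tipping or dropping any, and leave the brass weight where it stands; the jars and vials at the back of the bench are not part of this.

Things in the scene. Friction and masses are not known exactly. Their poses are not given: they have to be found in the camera images.
- green_jar_center (a point): white plastic sample jar with a GREEN lid, round body 52 mm across, lid 48 mm, 67 mm tall; loose, standing upright on the open front part of the bench (like ones stored at the back, beside and behind the equipment, are not meant). This point is its centre, on its axis half-way up (33.5 mm above its underside); z is up along its axis
- blue_jar_center (a point): white plastic sample jar with a BLUE lid, round body 58 mm across, lid 54 mm, 83 mm tall; loose, standing upright on the open front part of the bench (like ones stored at the back, beside and behind the equipment, are not meant). This point is its centre, on its axis half-way up (41.5 mm above its underside); z is up along its axis
- black_jar_center (a point): white plastic sample jar with a BLACK lid, the largest jar, round body 66 mm across, lid 62 mm, 91 mm tall; loose, standing upright on the open front part of the bench (like ones stored at the back, beside and behind the equipment, are not meant). This point is its centre, on its axis half-way up (45.5 mm above its underside); z is up along its axis
- vial_center (a point): small clear glass vial of dust with a BLACK cap, round, 27 mm across, 56 mm tall; loose, standing upright on the open front part of the bench (like ones stored at the back, beside and behind the equipment, are not meant). This point is its centre, on its axis half-way up (28.0 mm above its underside); z is up along its axis
- green_jar_dish: shallow round open dish, green, for the green-lidded jar; 75 mm across outside, 68 mm inside, rim 8 mm high and 3.5 mm thick, inner floor 3 mm above the bench; stuck to the bench, with a small flat tab (4 mm thick) outside the rim. Origin: centre of its underside, on the bench
- blue_jar_dish: shallow round open dish, blue, for the blue-lidded jar; 81 mm across outside, 74 mm inside, rim 8 mm high and 3.5 mm thick, inner floor 3 mm above the bench; stuck to the bench, with a small flat tab (4 mm thick) outside the rim. Origin: centre of its underside, on the bench
- black_jar_dish: shallow round open dish, large black, for the black-lidded jar; 89 mm across outside, 82 mm inside, rim 8 mm high and 3.5 mm thick, inner floor 3 mm above the bench; stuck to the bench, with a small flat tab (4 mm thick) outside the rim. Origin: centre of its underside, on the bench
- vial_dish: shallow round open dish, small black, for the vial; 50 mm across outside, 43 mm inside, rim 8 mm high and 3.5 mm thick, inner floor 3 mm above the bench; stuck to the bench, with a small flat tab (4 mm thick) outside the rim. Origin: centre of its underside, on the bench
- brass_weight_center (a point): brass weight with a knob, 25 mm across, 30 mm tall, standing loose among the things; not part of the job. This point is its centre, half-way up (15 mm)

How it is judged:
By the outcome, as a careful person would: the job done as asked, in the order asked, and still so for the second after the job is handed in, with the robot touching nothing.
It also fails if it takes over 93 s, if anything falls off the work surface, if the arm or the gripper's body presses on something with over 40 N, if the wrist force passes 120 N, or if a joint passes its speed limit or range.

## Working session

There is one attempt and no reset: what is moved stays moved. The work goes in short steps, Python scripts to look and compute and a tool call to move; the robot and the scene stay as the last step left them, time stands still between calls to the robot, and variables do not carry over. Pictures are saved under pics/ and viewed, at most 14 in all, crops included, and the job is handed in when it is done.

Besides the shell and the picture viewer there is one more tool, called as name(argument=value, ...) on one line, values as JSON. servo_tool: Moves the arm, as the interface text tells. Its arguments: {"type":"object","properties":{"deltas":{"type":"array","items":{"type":"object","properties":{"gripper":{"type":"number"},"dp":{"type":"array","items":{"type":"number"}},"dr":{"type":"array","items":{"type":"number"}}}}}},"required":["deltas"]}

```bash
mkdir -p pics; ls; cat > h.py <<'E'
import numpy as np, cv2
from cell import robot
def px2w(s,uv,z):
    K=np.array(s["K"]);P=np.array(s["pose"]);k=s["k1"]
    d=np.array([(uv[0]-K[0,2])/K[0,0],(uv[1]-K[1,2])/K[1,1]]);u=d.copy()
    for _ in range(20): u=d/(1+k*(u@u))
    r=P[:3,:3]@np.array([u[0],-u[1],-1]);o=P[:3,3]
    return o+r*(z-o[2])/r[2]
def w2px(s,p):
    K=np.array(s["K"]);P=np.array(s["pose"]);q=P[:3,:3].T@(np.array(p,float)-P[:3,3])
    u=np.array([q[0],-q[1]])/-q[2];u=u*(1+s["k1"]*(u@u))
    return K[:2,:2]@u+K[:2,2]
def save(s,n): cv2.imwrite("pics/"+n+".png",s["image"][:,:,::-1])
E
python3 - <<'E'
from h import *
st=robot.read_state();print({k:np.round(v,3) for k,v in st.items()})
names=dict(green_jar_center=33.5,blue_jar_center=41.5,black_jar_center=45.5,vial_center=28,green_jar_dish=4,blue_jar_dish=4,black_jar_dish=4,vial_dish=4,brass_weight_center=15)
for c in("scene","top"):
    s=robot.snapshot(c);save(s,c+"0");print(c,np.round(s["pose"][:3,3]),s["K"][0][0],s["k1"])
    for n,z in names.items():
        for r in robot.trace(s,n)[:4]:
            ys,xs=np.nonzero(r["region"])
            print(n,round(r["confidence"],2),np.round(r["location"]),len(xs),(xs.min(),xs.max(),ys.min(),ys.max()),np.round(px2w(s,r["location"],z)))
E
```

```text
pics
{'clock': np.float64(0.0), 'joints': array([ 75.274,  39.532, -11.146,  89.748,   9.014,  51.712, -12.325]), 'qvel': array([-0.021, -0.041, -0.007, -0.053, -0.037, -0.081, -0.146]), 'joint_torque': array([ 0.0000e+00, -5.3960e+01, -1.2670e+00, -1.5854e+01,  9.0000e-03,
        9.0000e-03,  0.0000e+00]), 'eef_pos': array([ 178.951, -598.089,  217.18 ]), 'ee_rot': array([-1.7989e+02,  9.0000e-03,  1.6669e+01]), 'contact_force': array([-0.187, -0.597,  0.152]), 'ft_torque': array([-0.034, -0.073, -0.039]), 'grasp_force': np.float64(0.0), 'opening': np.float64(0.999)}
scene [-114. 1086.  706.] 494.348231345743 -0.04306399234506794
green_jar_center 0.97 [321. 223.] 545 (np.int64(312), np.int64(331), np.int64(206), np.int64(236)) [487. 101.  34.]
blue_jar_center 0.67 [319. 182.] 524 (np.int64(308), np.int64(325), np.int64(166), np.int64(196)) [619. -99.  42.]
black_jar_center 0.81 [250. 265.] 1254 (np.int64(236), np.int64(265), np.int64(243), np.int64(290)) [507. 375.  46.]
vial_center 0.62 [342. 204.] 159 (np.int64(340), np.int64(349), np.int64(196), np.int64(215)) [497. -34.  28.]
g
[... 854 characters left out ...]
-99.  42.]
black_jar_center 0.94 [192. 211.] 753 (np.int64(175), np.int64(209), np.int64(197), np.int64(223)) [502. 378.  46.]
green_jar_dish 0.87 [328. 165.] 603 (np.int64(314), np.int64(341), np.int64(154), np.int64(180)) [639.  24.   4.]
blue_jar_dish 0.69 [396. 221.] 753 (np.int64(383), np.int64(412), np.int64(205), np.int64(239)) [ 491. -162.    4.]
black_jar_dish 0.8 [243. 222.] 928 (np.int64(226), np.int64(260), np.int64(206), np.int64(242)) [476. 252.   4.]
vial_dish 0.67 [424. 170.] 273 (np.int64(416), np.int64(432), np.int64(160), np.int64(181)) [ 632. -239.    4.]
brass_weight_center 0.25 [242. 222.] 842 (np.int64(228), np.int64(259), np.int64(207), np.int64(242)) [477. 251.  15.]
```

```bash
python3 - <<'E'
import cv2
a=cv2.imread("pics/top0.png");cv2.imwrite("pics/t1.png",cv2.resize(a[100:300,140:480],None,fx=2.35,fy=2.35,interpolation=cv2.INTER_CUBIC))
b=cv2.imread("pics/scene0.png");cv2.imwrite("pics/s1.png",cv2.resize(b[130:310,200:440],None,fx=3.2,fy=3.2,interpolation=cv2.INTER_CUBIC))
E
```

```text
(no output)
```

View pics/t1.png

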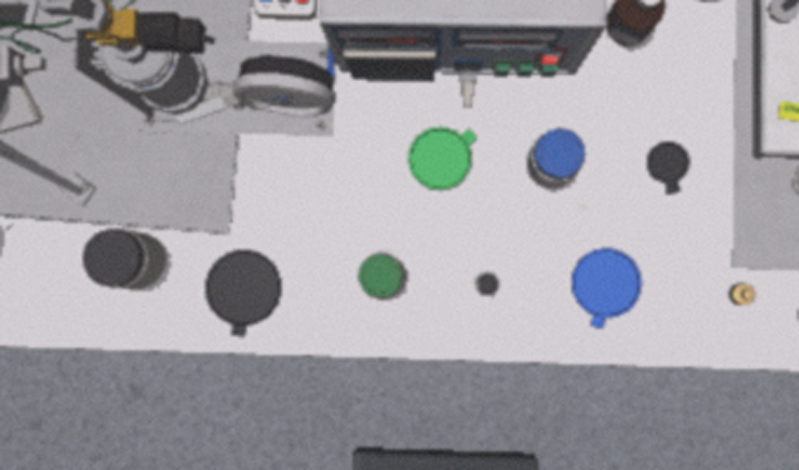

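View pics/s1.png

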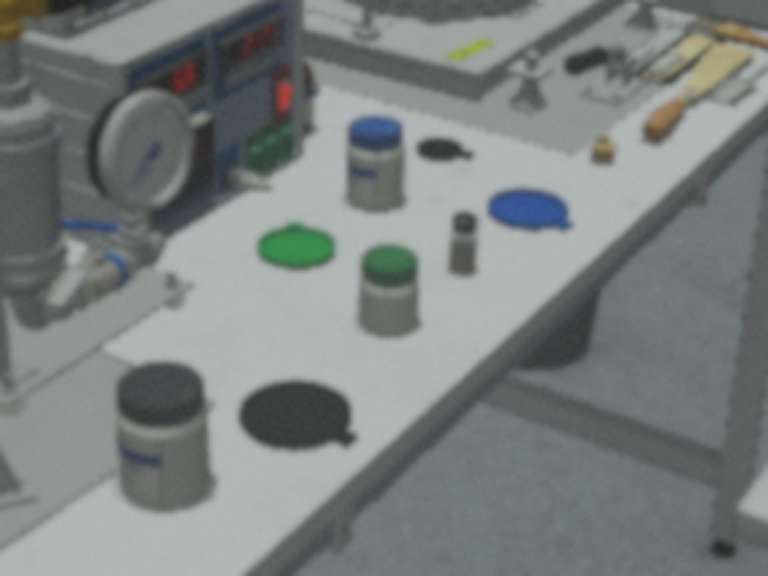

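View pics/scene0.png

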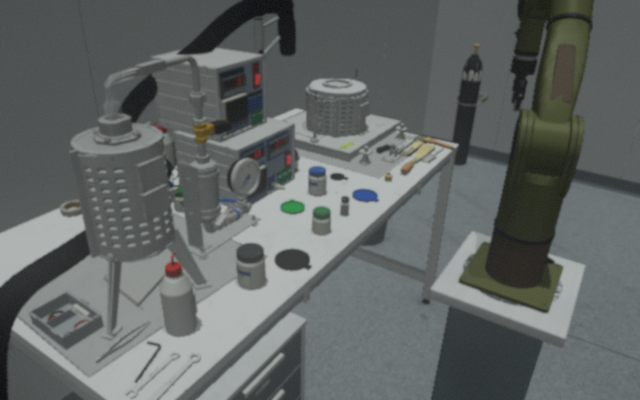

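The top view shows lids at about green (303,217), blue (378,166), black (188,210) and vial cap (347,221). The dishes are at green (327,167), blue (398,220), black (243,222) and vial (424,169). The brass weight is at (456,225). I'll refine these by segmentation.

```bash
cat > seg.py <<'E'
from h import *
def seg(s,uv,R,kind):
    im=s["image"].astype(float);F=4
    u0,v0=int(uv[0])-R,int(uv[1])-R
    c=cv2.resize(im[v0:v0+2*R+1,u0:u0+2*R+1].astype(np.float32),None,fx=F,fy=F,interpolation=cv2.INTER_CUBIC)
    r,g,b=c[...,0],c[...,1],c[...,2]
    m={'green':g-np.maximum(r,b)>18,'blue':b-r>35,'black':c.max(2)<95}[kind].astype(np.uint8)
    k=cv2.getStructuringElement(cv2.MORPH_ELLIPSE,(3*F,3*F) if R<9 else (5*F+1,5*F+1));m=cv2.morphologyEx(m,cv2.MORPH_OPEN,k)
    n,l,st,ce=cv2.connectedComponentsWithStats(m)
    if n<2:return None
    i=1+np.argmax(st[1:,4]); 
    cs=cv2.findContours((l==i).astype(np.uint8),0,cv2.CHAIN_APPROX_NONE)[0][0]
    (x,y),rr=cv2.minEnclosingCircle(cs)
    f=lambda x,y:np.array([u0+(x+.5)/F-.5,v0+(y+.5)/F-.5])
    return f(*ce[i]),f(x,y),2*rr/F,np.sqrt(4*st[i,4]/np.pi)/F
E
python3 - <<'E'
from seg import *
s=robot.snapshot("top")
for n,uv,R,k,z in [("gj",(303,217),14,'green',67),("bj",(378,166),15,'blue',83),("kj",(188,210),17,'black',91),("v",(347,221),7,'black',56),
 ("gd",(327,167),18,'green',8),("bd",(398,220),19,'blue',8),("kd",(243,222),21,'black',8),("vd",(424,169),14,'black',8)]:
    q=seg(s,uv,R,k)
    if q is None: print(n,None);continue
    ce,mc,d,da=q; sc=(s["pose"][2,3]-z)/s["K"][0][0]
    print(n,np.round(ce,1),np.round(px2w(s,ce,z)[:2],1),np.round(px2w(s,mc,z)[:2],1),"dia",round(d*sc,1),round(da*sc,1))
E
```

```text
gj [301.5 216.9] [493.9  88.9] [493.8  88.9] dia 46.8 46.1
bj [377.9 164.7] [ 631.2 -100.9] [ 631.3 -100.8] dia 53.9 52.8
kj [188.5 209.4] [503.9 371.2] [504.7 371.3] dia 64.9 62.4
v [347.2 220.5] [488.3 -28.5] [488.4 -28.1] dia 21.7 20.7
gd [327.3 166.5] [634.3  26.5] [637.4  23.5] dia 85.8 75.2
bd [397.7 220.5] [ 493.1 -167. ] [ 488.7 -165.9] dia 93.5 82.7
kd [243.1 222.2] [475.8 250.4] [473.4 250.4] dia 91.1 85.4
vd [423.9 168.9] [ 635.  -235.8] [ 633.4 -235.8] dia 49.9 46.5
```

servo_tool(deltas=[{"gripper": 0.085,"dp": [0.049,-0.034,0],"dr": [0,0,-10]},{"gripper": 0.085,"dp": [0.098,-0.068,0],"dr": [0,0,-20]},{"gripper": 0.085,"dp": [0.148,-0.102,0],"dr": [0,0,-30]},{"gripper": 0.085,"dp": [0.198,-0.136,0],"dr": [0,0,-40]},{"gripper": 0.085,"dp": [0.247,-0.17,0],"dr": [0,0,-50]}])

```text
clock: 1.68
eef_pos: [368.4, -363.7, 218.3]
ee_rot: [179.9, 0.0, 67.0]
contact_force: [0.9, -1.0, -0.3]
opening: 0.997
grasp_force: 0.0
```

servo_tool(deltas=[{"gripper": 0.085,"dp": [0.057,-0.002,0],"dr": [0,0,-5]},{"gripper": 0.085,"dp": [0.114,-0.004,0],"dr": [0,0,-10]},{"gripper": 0.085,"dp": [0.171,-0.006,0],"dr": [0,0,-15]},{"gripper": 0.085,"dp": [0.228,-0.008,0],"dr": [0,0,-20]},{"gripper": 0.085,"dp": [0.284,-0.01,0],"dr": [0,0,-23.3]}])

```text
clock: 2.3
eef_pos: [471.2, -98.8, 218.2]
ee_rot: [179.9, 0.0, 90.1]
contact_force: [0.7, -0.4, -0.6]
opening: 0.995
grasp_force: 0.0
```

servo_tool(deltas=[{"gripper": 0.085,"dp": [0,0,0],"dr": [0,0,0]}])

```text
clock: 2.42
eef_pos: [472.8, -94.7, 218.7]
ee_rot: [179.8, -0.2, 90.5]
contact_force: [-0.0, -1.0, 0.7]
opening: 0.995
grasp_force: 0.0
```

```bash
python3 -c "
from h import *
s=robot.read_state();print(np.round(s['eef_pos'],1),np.round(s['ee_rot'],2),np.round(s['joints'],1))"
```

```text
[472.8 -94.7 218.7] [ 1.798e+02 -1.700e-01  9.052e+01] [ 25.5  31.  -30.  113.2  22.6  41.4 -17.7]
```

servo_tool(deltas=[{"gripper": 0.085,"dp": [0.05,0.006,0.015],"dr": [0,0,0]},{"gripper": 0.085,"dp": [0.105,0.013,0.035],"dr": [0,0,0]},{"gripper": 0.085,"dp": [0.155,0.019,0.055],"dr": [0,0,0]},{"gripper": 0.085,"dp": [0.189,0.023,0.07],"dr": [0,0,0]},{"gripper": 0.085,"dp": [0.189,0.023,0.07],"dr": [0,0,0]}])

```text
clock: 3.05
eef_pos: [493.3, 91.2, 147.2]
ee_rot: [-179.9, -0.1, 90.2]
contact_force: [0.1, -0.5, 0.2]
opening: 0.996
grasp_force: 0.0
```

servo_tool(deltas=[{"gripper": 0.085,"dp": [0,0,0],"dr": [0,0,0]},{"gripper": 0.085,"dp": [0,0,0],"dr": [0,0,0]}])

```text
clock: 3.3
eef_pos: [493.8, 86.5, 148.3]
ee_rot: [180.0, 0.1, 89.8]
contact_force: [0.1, -1.0, 1.1]
opening: 0.994
grasp_force: 0.0
```

```bash
python3 -c "
from h import *
s=robot.read_state();print(np.round(s['eef_pos'],1),np.round(s['ee_rot'],2),np.round(s['joints'],1))
s=robot.snapshot('scene');cv2.imwrite('pics/a1.png',cv2.resize(s['image'][120:310,200:440,::-1],None,fx=3,fy=3))"
```

```text
[493.8  86.5 148.3] [1.7998e+02 7.0000e-02 8.9780e+01] [ -0.7  37.9 -23.3 114.4  26.8  32.9 -42.7]
```

View pics/a1.png

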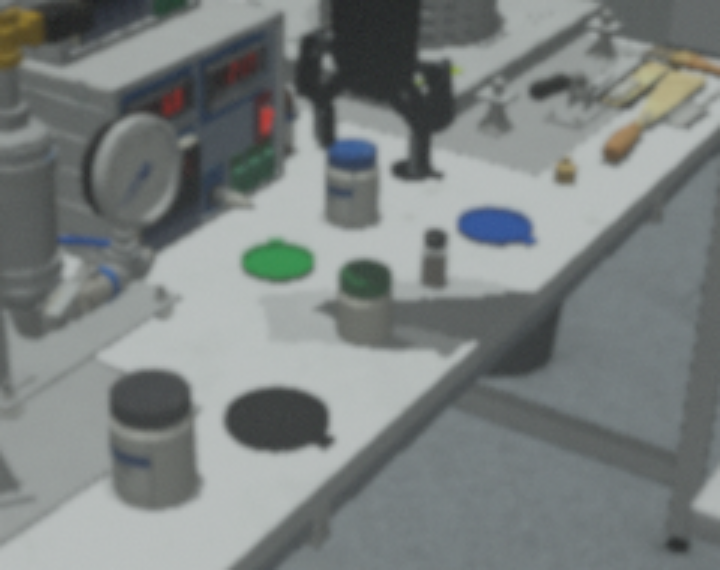

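The gripper stands over the green-lidded jar (crop about (365,305)), with the fingers either side in x. The other containers haven't moved.

servo_tool(deltas=[{"gripper": 0.085,"dp": [0,0,0.025],"dr": [0,0,0]},{"gripper": 0.085,"dp": [0,0,0.055],"dr": [0,0,0]},{"gripper": 0.085,"dp": [0,0,0.085],"dr": [0,0,0]},{"gripper": 0.085,"dp": [0,0,0.105],"dr": [0,0,0]},{"gripper": 0.085,"dp": [0,0,0.118],"dr": [0,0,0]}])

```text
clock: 3.98
eef_pos: [493.7, 87.7, 29.4]
ee_rot: [-180.0, 0.0, 89.9]
contact_force: [0.9, -0.7, 0.4]
opening: 0.996
grasp_force: 0.0
```

servo_tool(deltas=[{"gripper": 0.07,"dp": [0,0,0],"dr": [0,0,0]},{"gripper": 0.06,"dp": [0,0,0],"dr": [0,0,0]},{"gripper": 0.055,"dp": [0,0,0],"dr": [0,0,0]},{"gripper": 0.052,"dp": [0,0,0],"dr": [0,0,0]},{"gripper": 0.045,"dp": [0,0,0],"dr": [0,0,0]}])

```text
clock: 4.6
eef_pos: [493.9, 88.6, 30.7]
ee_rot: [179.9, -0.0, 90.0]
contact_force: [-0.7, -0.3, 4.9]
opening: 0.539
grasp_force: 39.6
```

servo_tool(deltas=[{"gripper": 0.04,"dp": [0,0,0],"dr": [0,0,0]},{"gripper": 0.04,"dp": [0,0,0],"dr": [0,0,0]}])

```text
clock: 4.85
eef_pos: [493.9, 88.6, 30.8]
ee_rot: [179.9, 0.0, 90.0]
contact_force: [-0.1, -0.7, 7.7]
opening: 0.531
grasp_force: 59.7
```

servo_tool(deltas=[{"gripper": 0.04,"dp": [0,0,-0.005],"dr": [0,0,0]},{"gripper": 0.04,"dp": [0,0,-0.015],"dr": [0,0,0]},{"gripper": 0.04,"dp": [0,0,-0.03],"dr": [0,0,0]},{"gripper": 0.04,"dp": [0,0,-0.045],"dr": [0,0,0]},{"gripper": 0.04,"dp": [0,0,-0.055],"dr": [0,0,0]}])

```text
clock: 5.48
eef_pos: [493.8, 88.6, 86.0]
ee_rot: [180.0, -0.0, 90.0]
contact_force: [0.2, -1.3, -1.1]
opening: 0.527
grasp_force: 60.8
```

```bash
python3 -c "
from h import *
s=robot.read_state();print(np.round(s['eef_pos'],1),s['opening'],s['grasp_force'],s['contact_force'])
s=robot.snapshot('scene');cv2.imwrite('pics/a2.png',cv2.resize(s['image'][150:260,260:390,::-1],None,fx=5,fy=5))"
```

```text
[493.8  88.6  86. ] 0.5267262376760541 60.84917468699132 [ 0.24452218 -1.33438597 -1.12688974]
```

View pics/a2.png

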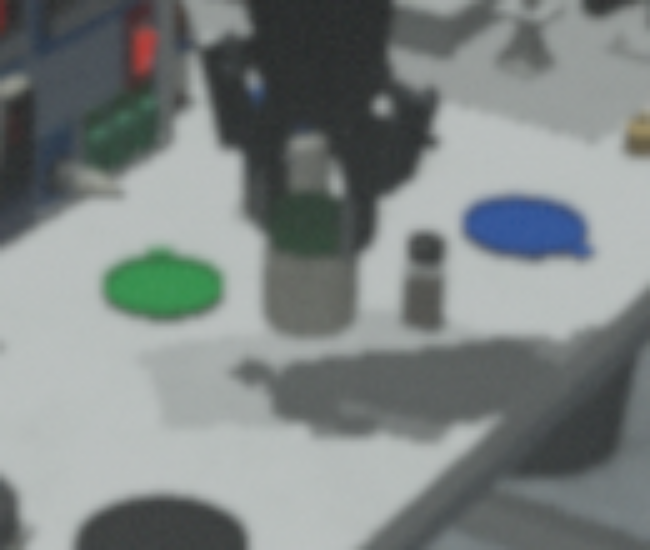

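The jar is lifted: its lid and body are at crop rows 190-333, between the fingers. I'll check from the geometry how high it hangs before placing it.

```bash
python3 -c "
from h import *
s=robot.snapshot('scene');P=s['pose'][:2,3];j=np.array([493.8,88.6]);d=(P-j)/np.linalg.norm(P-j)
q=lambda uv:((uv[0]-260)*5+2,(uv[1]-150)*5+2)
for z in (0,20,40,50,55,60): print(z,np.round(q(w2px(s,[*(j+26*d),z]))),'lidbase',np.round(q(w2px(s,[*(j+24*d),z+50]))),'top axis',np.round(q(w2px(s,[*j,z+67]))))
for z in (70,80,90,100):print('fingers at z',z,[np.round(q(w2px(s,[j[0]+e,j[1],z]))) for e in(-30,30)])
r=robot.trace(s,'green_jar_center')
for k in r[:1]:
  ys,xs=np.nonzero(k['region']);print(k['confidence'],q((xs.mean(),ys.max())),q((xs.mean(),ys.min())))
"
```

```text
0 [305. 430.] lidbase [308. 348.] top axis [309. 299.]
20 [306. 399.] lidbase [309. 316.] top axis [310. 266.]
40 [307. 366.] lidbase [310. 282.] top axis [311. 233.]
50 [308. 350.] lidbase [310. 266.] top axis [312. 216.]
55 [308. 342.] lidbase [311. 257.] top axis [312. 207.]
60 [308. 334.] lidbase [311. 249.] top axis [313. 199.]
fingers at z 70 [array([357., 309.]), array([263., 279.])]
fingers at z 80 [array([358., 293.]), array([263., 262.])]
fingers at z 90 [array([359., 276.]), array([264., 246.])]
fingers at z 100 [array([359., 260.]), array([264., 230.])]
0.81 (np.float64(306.340206185567), np.int64(337)) (np.float64(306.340206185567), np.int64(192))
```

```bash
python3 -c "
from h import *
s=robot.snapshot('scene')
q=lambda uv:((uv[0]-200)*3+1,(uv[1]-120)*3+1)
for z in (120,130,140,150,160,170):print(z,[np.round(q(w2px(s,[493.6+e,88,z]))) for e in(-46,46)])
im=s['image'][150:240,300:345].copy()
c=cv2.resize(im[:,:,::-1],None,fx=8,fy=6.5,interpolation=cv2.INTER_CUBIC);c=np.clip(c.astype(float)*1.8,0,255);cv2.imwrite('pics/a3.png',c)"
```

```text
120 [array([413., 230.]), array([324., 203.])]
130 [array([413., 220.]), array([324., 193.])]
140 [array([414., 209.]), array([325., 183.])]
150 [array([414., 199.]), array([325., 172.])]
160 [array([415., 188.]), array([325., 162.])]
170 [array([415., 178.]), array([325., 152.])][ WARN:0@0.691] global loadsave.cpp:1063 imwrite_ Unsupported depth image for selected encoder is fallbacked to CV_8U.
```

View pics/a3.png

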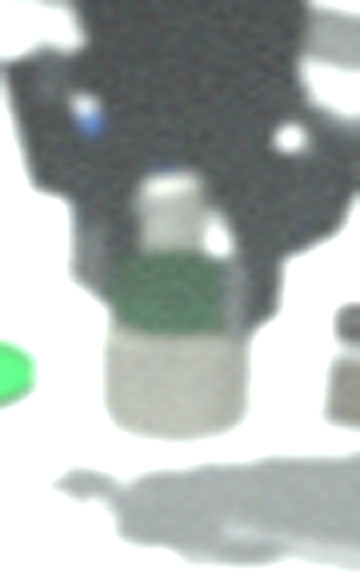

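The tips grip around the lower lid (opening matches the 48 mm lid), and the jar hangs level about 56 mm up with no slip. I'll carry it to the green dish at (633.5, 27.3).

servo_tool(deltas=[{"gripper": 0.04,"dp": [-0.008,0.018,0],"dr": [0,0,0]},{"gripper": 0.04,"dp": [-0.024,0.054,0],"dr": [0,0,0]},{"gripper": 0.04,"dp": [-0.042,0.095,0],"dr": [0,0,0]},{"gripper": 0.04,"dp": [-0.055,0.126,0],"dr": [0,0,0]},{"gripper": 0.04,"dp": [-0.0615,0.14,0],"dr": [0,0,0]}])

```text
clock: 6.3
eef_pos: [634.8, 25.3, 83.8]
ee_rot: [-180.0, 0.0, 89.8]
contact_force: [-0.4, -0.2, -1.1]
opening: 0.533
grasp_force: 61.0
```

servo_tool(deltas=[{"gripper": 0.04,"dp": [0,0,0],"dr": [0,0,0]},{"gripper": 0.04,"dp": [0,0,0.01],"dr": [0,0,0]},{"gripper": 0.04,"dp": [0,0,0.025],"dr": [0,0,0]},{"gripper": 0.04,"dp": [0,0,0.037],"dr": [0,0,0]},{"gripper": 0.04,"dp": [0,0,0.043],"dr": [0,0,0]}])

```text
clock: 6.92
eef_pos: [632.5, 27.1, 40.6]
ee_rot: [-179.9, 0.0, 90.0]
contact_force: [-0.2, 0.1, -1.5]
opening: 0.529
grasp_force: 61.0
```

servo_tool(deltas=[{"gripper": 0.04,"dp": [0,0,0.003],"dr": [0,0,0]},{"gripper": 0.04,"dp": [0,0,0.006],"dr": [0,0,0]},{"gripper": 0.04,"dp": [0,0,0.008],"dr": [0,0,0]}])

```text
clock: 7.3
eef_pos: [633.8, 27.0, 34.1]
ee_rot: [180.0, -0.0, 90.0]
contact_force: [-0.3, -0.1, -1.4]
opening: 0.531
grasp_force: 61.0
```

Commanded z is now 34, with about 0.5-1 mm left to the dish floor.

servo_tool(deltas=[{"gripper": 0.04,"dp": [0,0,0.0005],"dr": [0,0,0]},{"gripper": 0.04,"dp": [0,0,0.001],"dr": [0,0,0]},{"gripper": 0.04,"dp": [0,0,0.001],"dr": [0,0,0]}])

```text
clock: 7.68
eef_pos: [633.8, 27.0, 33.9]
ee_rot: [180.0, 0.0, 90.0]
contact_force: [-1.8, -0.9, 5.2]
opening: 0.53
grasp_force: 61.5
```

```bash
python3 -c "
from h import *
s=robot.snapshot('scene');cv2.imwrite('pics/a4.png',cv2.convertScaleAbs(cv2.resize(s['image'][135:235,260:390,::-1],None,fx=6,fy=6,interpolation=cv2.INTER_CUBIC),alpha=1.4))
print(robot.read_state()['contact_force'])"
```

```text
[-1.02239847  0.27240021  5.15092769]
```

View pics/a4.png

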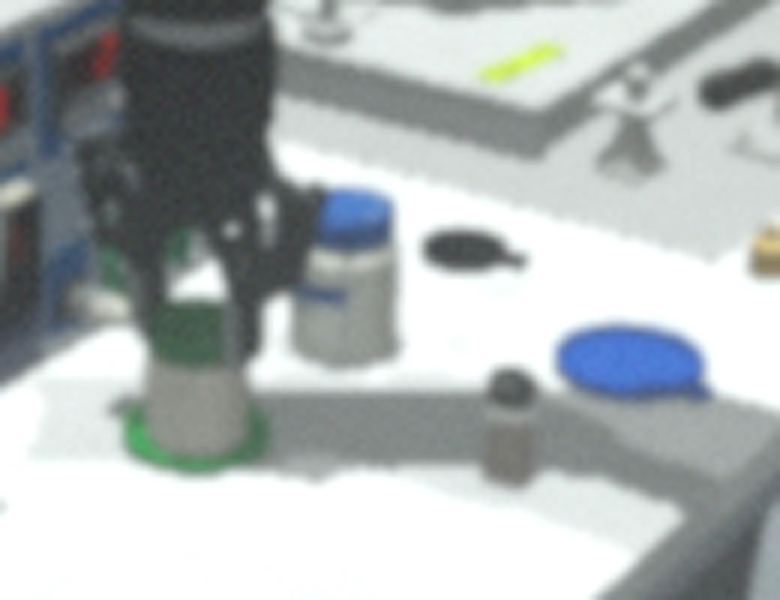

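Wrist force rose by about 6 N. The picture shows the green jar upright inside the green rim (crop (200,440)). Releasing.

servo_tool(deltas=[{"gripper": 0.055,"dp": [0,0,0],"dr": [0,0,0]},{"gripper": 0.065,"dp": [0,0,0],"dr": [0,0,0]},{"gripper": 0.07,"dp": [0,0,0],"dr": [0,0,0]},{"gripper": 0.07,"dp": [0,0,0],"dr": [0,0,0]}])

```text
clock: 8.22
eef_pos: [633.5, 27.1, 32.9]
ee_rot: [-180.0, 0.0, 90.0]
contact_force: [0.7, 0.1, -1.2]
opening: 0.819
grasp_force: 0.0
```

servo_tool(deltas=[{"gripper": 0.07,"dp": [0,0,-0.015],"dr": [0,0,0]},{"gripper": 0.07,"dp": [0,0,-0.04],"dr": [0,0,0]},{"gripper": 0.085,"dp": [0,0,-0.07],"dr": [0,0,0]},{"gripper": 0.085,"dp": [0,0,-0.1],"dr": [0,0,0]},{"gripper": 0.085,"dp": [0,0,-0.117],"dr": [0,0,0]}])

```text
clock: 8.85
eef_pos: [634.5, 27.3, 152.6]
ee_rot: [179.8, -0.0, 90.0]
contact_force: [-0.4, -0.5, -0.9]
opening: 0.998
grasp_force: 0.0
```

servo_tool(deltas=[{"gripper": 0.085,"dp": [-0.02,0,0],"dr": [0,0,0]},{"gripper": 0.085,"dp": [-0.055,-0.001,0],"dr": [0,0,0]},{"gripper": 0.085,"dp": [-0.09,-0.002,0],"dr": [0,0,0]},{"gripper": 0.085,"dp": [-0.118,-0.0025,0.005],"dr": [0,0,0]},{"gripper": 0.085,"dp": [-0.128,-0.0025,0.015],"dr": [0,0,0]}])

```text
clock: 9.48
eef_pos: [629.8, -105.6, 133.4]
ee_rot: [-179.9, 0.1, 89.7]
contact_force: [-0.1, 0.7, 0.0]
opening: 0.996
grasp_force: 0.0
```

servo_tool(deltas=[{"gripper": 0.085,"dp": [0,0,0.01],"dr": [0,0,0]},{"gripper": 0.085,"dp": [0,0,0.03],"dr": [0,0,0]},{"gripper": 0.085,"dp": [0,0,0.06],"dr": [0,0,0]},{"gripper": 0.085,"dp": [0,0,0.085],"dr": [0,0,0]},{"gripper": 0.085,"dp": [0,0,0.099],"dr": [0,0,0]}])

```text
clock: 10.1
eef_pos: [629.7, -99.1, 33.6]
ee_rot: [-179.8, -0.1, 90.1]
contact_force: [0.3, -0.2, 0.7]
opening: 0.994
grasp_force: 0.0
```

servo_tool(deltas=[{"gripper": 0.075,"dp": [0,0,0],"dr": [0,0,0]},{"gripper": 0.065,"dp": [0,0,0],"dr": [0,0,0]},{"gripper": 0.06,"dp": [0,0,0],"dr": [0,0,0]},{"gripper": 0.056,"dp": [0,0,0],"dr": [0,0,0]},{"gripper": 0.05,"dp": [0,0,0],"dr": [0,0,0]}])

```text
clock: 10.72
eef_pos: [631.7, -101.0, 37.7]
ee_rot: [179.9, 0.0, 90.0]
contact_force: [-1.9, 0.2, 8.7]
opening: 0.635
grasp_force: 61.1
```

servo_tool(deltas=[{"gripper": 0.045,"dp": [0,0,0],"dr": [0,0,0]},{"gripper": 0.045,"dp": [0,0,0],"dr": [0,0,0]}])

```text
clock: 10.98
eef_pos: [631.7, -101.0, 37.7]
ee_rot: [179.9, 0.0, 90.0]
contact_force: [-1.4, -0.5, 8.9]
opening: 0.627
grasp_force: 61.1
```

servo_tool(deltas=[{"gripper": 0.045,"dp": [0,0,-0.005],"dr": [0,0,0]},{"gripper": 0.045,"dp": [0,0,-0.015],"dr": [0,0,0]},{"gripper": 0.045,"dp": [0,0,-0.03],"dr": [0,0,0]},{"gripper": 0.045,"dp": [0,0,-0.044],"dr": [0,0,0]},{"gripper": 0.045,"dp": [0,0,-0.054],"dr": [0,0,0]}])

```text
clock: 11.6
eef_pos: [631.4, -101.0, 91.4]
ee_rot: [179.9, 0.0, 90.0]
contact_force: [-1.0, 1.0, -2.0]
opening: 0.629
grasp_force: 63.3
```

servo_tool(deltas=[{"gripper": 0.045,"dp": [-0.008,-0.018,0],"dr": [0,0,0]},{"gripper": 0.045,"dp": [-0.025,-0.053,0],"dr": [0,0,0]},{"gripper": 0.045,"dp": [-0.044,-0.093,0],"dr": [0,0,0]},{"gripper": 0.045,"dp": [-0.059,-0.123,0],"dr": [0,0,0]},{"gripper": 0.045,"dp": [-0.066,-0.1365,0],"dr": [0,0,0]}])

```text
clock: 12.22
eef_pos: [492.6, -168.2, 90.4]
ee_rot: [-179.9, 0.1, 89.9]
contact_force: [-0.6, 0.9, -2.1]
opening: 0.628
grasp_force: 63.4
```

servo_tool(deltas=[{"gripper": 0.045,"dp": [0,0,0],"dr": [0,0,0]},{"gripper": 0.045,"dp": [0,0,0.01],"dr": [0,0,0]},{"gripper": 0.045,"dp": [0,0,0.025],"dr": [0,0,0]},{"gripper": 0.045,"dp": [0,0,0.036],"dr": [0,0,0]},{"gripper": 0.045,"dp": [0,0,0.042],"dr": [0,0,0]}])

```text
clock: 12.85
eef_pos: [494.1, -166.4, 46.7]
ee_rot: [-179.9, -0.0, 90.0]
contact_force: [-0.0, -0.3, -2.9]
opening: 0.624
grasp_force: 63.4
```

servo_tool(deltas=[{"gripper": 0.045,"dp": [0,0,0.002],"dr": [0,0,0]},{"gripper": 0.045,"dp": [0,0,0.004],"dr": [0,0,0]},{"gripper": 0.045,"dp": [0,0,0.006],"dr": [0,0,0]}])

```text
clock: 13.22
eef_pos: [494.6, -167.0, 42.2]
ee_rot: [180.0, 0.0, 90.0]
contact_force: [0.7, -0.4, -2.2]
opening: 0.628
grasp_force: 63.4
```

servo_tool(deltas=[{"gripper": 0.045,"dp": [0,0,0.0005],"dr": [0,0,0]},{"gripper": 0.045,"dp": [0,0,0.001],"dr": [0,0,0]},{"gripper": 0.045,"dp": [0,0,0.0015],"dr": [0,0,0]},{"gripper": 0.045,"dp": [0,0,0.002],"dr": [0,0,0]},{"gripper": 0.045,"dp": [0,0,0.002],"dr": [0,0,0]}])

```text
clock: 13.85
eef_pos: [494.5, -167.0, 40.7]
ee_rot: [180.0, 0.0, 90.0]
contact_force: [-1.5, 0.1, 6.3]
opening: 0.626
grasp_force: 64.4
```

servo_tool(deltas=[{"gripper": 0.063,"dp": [0,0,0],"dr": [0,0,0]},{"gripper": 0.072,"dp": [0,0,0],"dr": [0,0,0]},{"gripper": 0.078,"dp": [0,0,0],"dr": [0,0,0]},{"gripper": 0.078,"dp": [0,0,0],"dr": [0,0,0]}])

```text
clock: 14.35
eef_pos: [494.4, -166.9, 39.9]
ee_rot: [-180.0, -0.0, 90.0]
contact_force: [0.3, 0.1, 0.3]
opening: 0.913
grasp_force: 0.0
```

servo_tool(deltas=[{"gripper": 0.078,"dp": [0,0,-0.015],"dr": [0,0,0]},{"gripper": 0.078,"dp": [0,0,-0.04],"dr": [0,0,0]},{"gripper": 0.085,"dp": [0,0,-0.07],"dr": [0,0,0]},{"gripper": 0.085,"dp": [0,0,-0.105],"dr": [0,0,0]},{"gripper": 0.085,"dp": [0,0,-0.13],"dr": [0,0,0]}])

```text
clock: 14.98
eef_pos: [494.7, -166.9, 172.5]
ee_rot: [179.9, 0.0, 90.0]
contact_force: [0.3, -0.8, -0.8]
opening: 0.993
grasp_force: 0.0
```

```bash
python3 - <<'E'
from seg import *
s=robot.read_state();print(np.round(s['eef_pos'],1))
s=robot.snapshot('scene');cv2.imwrite('pics/a5.png',cv2.convertScaleAbs(cv2.resize(s['image'][140:290,230:400,::-1],None,fx=4,fy=4,interpolation=cv2.INTER_CUBIC),alpha=1.3))
E
```

```text
[ 494.7 -166.9  172.5]
```

View pics/a5.png

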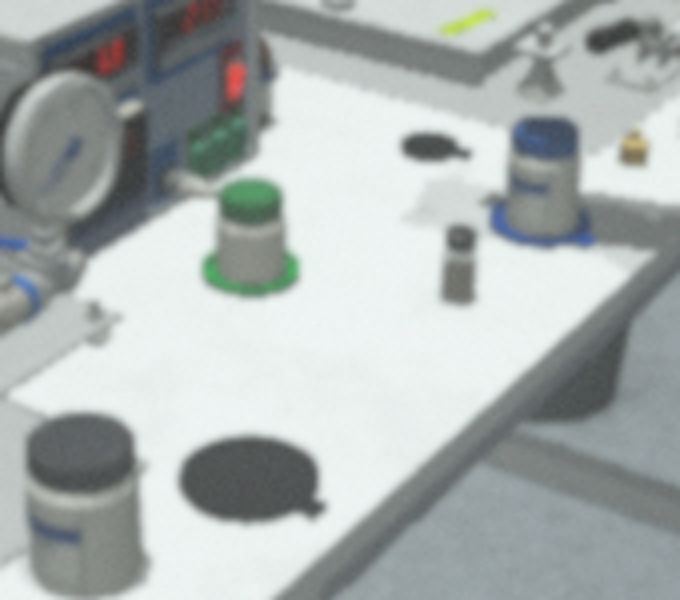

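The green jar (250,240) and blue jar (542,190) stand upright in their dishes, fully within the rims. Next is the black jar at (504, 371).

servo_tool(deltas=[{"gripper": 0.085,"dp": [0.03,0,0],"dr": [0,0,0]},{"gripper": 0.085,"dp": [0.085,0.001,0],"dr": [0,0,0]},{"gripper": 0.085,"dp": [0.14,0.002,0],"dr": [0,0,0]},{"gripper": 0.085,"dp": [0.195,0.003,0],"dr": [0,0,0]},{"gripper": 0.085,"dp": [0.25,0.004,0],"dr": [0,0,0]}])

```text
clock: 15.65
eef_pos: [498.4, 84.8, 170.7]
ee_rot: [180.0, 0.0, 90.0]
contact_force: [1.7, -0.7, 0.9]
opening: 0.997
grasp_force: 0.0
```

servo_tool(deltas=[{"gripper": 0.085,"dp": [0.055,0.001,0],"dr": [0,0,0]},{"gripper": 0.085,"dp": [0.11,0.002,0],"dr": [0,0,0]},{"gripper": 0.085,"dp": [0.165,0.003,0],"dr": [0,0,0]},{"gripper": 0.085,"dp": [0.21,0.004,0],"dr": [0,0,0]},{"gripper": 0.085,"dp": [0.245,0.005,0],"dr": [0,0,0]}])

```text
clock: 16.27
eef_pos: [503.0, 330.6, 170.7]
ee_rot: [-180.0, -0.1, 90.1]
contact_force: [-0.2, -0.2, -0.7]
opening: 1.0
grasp_force: 0.0
```

servo_tool(deltas=[{"gripper": 0.085,"dp": [0.025,0.0005,0],"dr": [0,0,0]},{"gripper": 0.085,"dp": [0.038,0.0005,0],"dr": [0,0,0]},{"gripper": 0.085,"dp": [0.043,0.0005,0.005],"dr": [0,0,0]},{"gripper": 0.085,"dp": [0.043,0.0005,0.01],"dr": [0,0,0]},{"gripper": 0.085,"dp": [0.043,0.0005,0.015],"dr": [0,0,0]}])

```text
clock: 16.9
eef_pos: [504.5, 369.5, 154.4]
ee_rot: [-180.0, 0.1, 89.9]
contact_force: [-0.2, -0.6, -0.3]
opening: 0.996
grasp_force: 0.0
```

```bash
python3 - <<'E'
from seg import *
s=robot.read_state();print(np.round(s['eef_pos'],1),np.round(s['ee_rot'],2),np.round(s['joints'],1))
E
```

```text
[504.5 369.5 154.4] [-1.7998e+02  9.0000e-02  8.9880e+01] [-27.1  45.3 -24.6  92.6  23.8  47.4 -61.7]
```

servo_tool(deltas=[{"gripper": 0.085,"dp": [0,0,0.015],"dr": [0,0,0]},{"gripper": 0.085,"dp": [0,0,0.035],"dr": [0,0,0]},{"gripper": 0.085,"dp": [0,0,0.055],"dr": [0,0,0]},{"gripper": 0.085,"dp": [0,0,0.075],"dr": [0,0,0]},{"gripper": 0.085,"dp": [0,0,0.09],"dr": [0,0,0]}])

```text
clock: 17.52
eef_pos: [503.9, 370.5, 63.3]
ee_rot: [-179.9, 0.1, 90.0]
contact_force: [-0.6, 0.1, -0.0]
opening: 0.993
grasp_force: 0.0
```

servo_tool(deltas=[{"gripper": 0.085,"dp": [0,0,0.01],"dr": [0,0,0]},{"gripper": 0.085,"dp": [0,0,0.018],"dr": [0,0,0]},{"gripper": 0.085,"dp": [0,0,0.021],"dr": [0,0,0]},{"gripper": 0.075,"dp": [0,0,0.021],"dr": [0,0,0]},{"gripper": 0.068,"dp": [0,0,0.021],"dr": [0,0,0]}])

```text
clock: 18.15
eef_pos: [504.5, 371.4, 44.4]
ee_rot: [180.0, -0.0, 90.0]
contact_force: [0.1, -0.6, -1.1]
opening: 0.795
grasp_force: 0.0
```

servo_tool(deltas=[{"gripper": 0.064,"dp": [0,0,0],"dr": [0,0,0]},{"gripper": 0.06,"dp": [0,0,0],"dr": [0,0,0]},{"gripper": 0.055,"dp": [0,0,0],"dr": [0,0,0]},{"gripper": 0.05,"dp": [0,0,0],"dr": [0,0,0]},{"gripper": 0.05,"dp": [0,0,0],"dr": [0,0,0]}])

```text
clock: 18.77
eef_pos: [504.6, 371.4, 45.5]
ee_rot: [179.9, -0.0, 90.0]
contact_force: [-1.5, -1.9, 9.7]
opening: 0.721
grasp_force: 62.7
```

servo_tool(deltas=[{"gripper": 0.05,"dp": [0,0,-0.005],"dr": [0,0,0]},{"gripper": 0.05,"dp": [0,0,-0.015],"dr": [0,0,0]},{"gripper": 0.05,"dp": [0,0,-0.03],"dr": [0,0,0]},{"gripper": 0.05,"dp": [0,0,-0.044],"dr": [0,0,0]},{"gripper": 0.05,"dp": [0,0,-0.054],"dr": [0,0,0]}])

```text
clock: 19.4
eef_pos: [504.6, 371.5, 99.4]
ee_rot: [179.9, -0.1, 90.0]
contact_force: [-0.7, 0.5, -1.9]
opening: 0.715
grasp_force: 65.2
```

servo_tool(deltas=[{"gripper": 0.05,"dp": [-0.016,-0.004,0],"dr": [0,0,0]},{"gripper": 0.05,"dp": [-0.048,-0.011,0],"dr": [0,0,0]},{"gripper": 0.05,"dp": [-0.082,-0.019,0],"dr": [0,0,0]},{"gripper": 0.05,"dp": [-0.108,-0.025,0],"dr": [0,0,0]},{"gripper": 0.05,"dp": [-0.1205,-0.0275,0],"dr": [0,0,0]}])

```text
clock: 20.02
eef_pos: [476.6, 248.8, 98.3]
ee_rot: [-180.0, 0.1, 89.9]
contact_force: [0.3, 0.4, -1.3]
opening: 0.71
grasp_force: 65.3
```

servo_tool(deltas=[{"gripper": 0.05,"dp": [0,0,0],"dr": [0,0,0]},{"gripper": 0.05,"dp": [0,0,0.01],"dr": [0,0,0]},{"gripper": 0.05,"dp": [0,0,0.025],"dr": [0,0,0]},{"gripper": 0.05,"dp": [0,0,0.036],"dr": [0,0,0]},{"gripper": 0.05,"dp": [0,0,0.042],"dr": [0,0,0]}])

```text
clock: 20.65
eef_pos: [476.1, 250.7, 54.7]
ee_rot: [-179.9, 0.1, 90.0]
contact_force: [0.4, 0.5, -0.9]
opening: 0.715
grasp_force: 65.3
```

servo_tool(deltas=[{"gripper": 0.05,"dp": [0,0,0.002],"dr": [0,0,0]},{"gripper": 0.05,"dp": [0,0,0.004],"dr": [0,0,0]},{"gripper": 0.05,"dp": [0,0,0.006],"dr": [0,0,0]}])

```text
clock: 21.02
eef_pos: [476.9, 250.8, 50.1]
ee_rot: [180.0, -0.0, 90.0]
contact_force: [0.2, -0.3, -1.8]
opening: 0.713
grasp_force: 65.3
```

servo_tool(deltas=[{"gripper": 0.05,"dp": [0,0,0.0005],"dr": [0,0,0]},{"gripper": 0.05,"dp": [0,0,0.001],"dr": [0,0,0]},{"gripper": 0.05,"dp": [0,0,0.0015],"dr": [0,0,0]},{"gripper": 0.05,"dp": [0,0,0.002],"dr": [0,0,0]},{"gripper": 0.05,"dp": [0,0,0.002],"dr": [0,0,0]}])

```text
clock: 21.65
eef_pos: [476.8, 250.7, 48.5]
ee_rot: [180.0, 0.0, 90.0]
contact_force: [-1.2, -0.6, 4.9]
opening: 0.716
grasp_force: 66.2
```

Seated. Release and rise.

servo_tool(deltas=[{"gripper": 0.07,"dp": [0,0,0],"dr": [0,0,0]},{"gripper": 0.078,"dp": [0,0,0],"dr": [0,0,0]},{"gripper": 0.084,"dp": [0,0,0],"dr": [0,0,0]},{"gripper": 0.084,"dp": [0,0,0],"dr": [0,0,0]}])

```text
clock: 22.15
eef_pos: [476.7, 250.6, 47.9]
ee_rot: [-180.0, 0.0, 90.0]
contact_force: [1.1, -0.3, -1.5]
opening: 0.984
grasp_force: 0.0
```

servo_tool(deltas=[{"gripper": 0.084,"dp": [0,0,-0.015],"dr": [0,0,0]},{"gripper": 0.084,"dp": [0,0,-0.04],"dr": [0,0,0]},{"gripper": 0.084,"dp": [0,0,-0.07],"dr": [0,0,0]},{"gripper": 0.084,"dp": [0,0,-0.1],"dr": [0,0,0]},{"gripper": 0.07,"dp": [0,0,-0.122],"dr": [0,0,0]}])

```text
clock: 22.78
eef_pos: [477.0, 250.9, 172.4]
ee_rot: [179.9, -0.1, 90.0]
contact_force: [-0.5, 0.6, -0.2]
opening: 0.82
grasp_force: 0.0
```

servo_tool(deltas=[{"gripper": 0.06,"dp": [-0.03,0.001,0],"dr": [0,0,0]},{"gripper": 0.055,"dp": [-0.085,0.003,0],"dr": [0,0,0]},{"gripper": 0.055,"dp": [-0.14,0.006,0],"dr": [0,0,0]},{"gripper": 0.055,"dp": [-0.195,0.009,0.01],"dr": [0,0,0]},{"gripper": 0.055,"dp": [-0.24,0.0115,0.03],"dr": [0,0,0]}])

```text
clock: 23.4
eef_pos: [488.8, 8.2, 141.2]
ee_rot: [179.8, 0.0, 89.9]
contact_force: [0.6, -0.0, -0.7]
opening: 0.641
grasp_force: 0.0
```

servo_tool(deltas=[{"gripper": 0.055,"dp": [-0.025,0,0.02],"dr": [0,0,0]},{"gripper": 0.055,"dp": [-0.036,0,0.03],"dr": [0,0,0]},{"gripper": 0.055,"dp": [-0.039,0,0.04],"dr": [0,0,0]},{"gripper": 0.055,"dp": [-0.039,0,0.045],"dr": [0,0,0]},{"gripper": 0.055,"dp": [-0.039,0,0.045],"dr": [0,0,0]}])

```text
clock: 24.02
eef_pos: [488.1, -26.9, 95.0]
ee_rot: [180.0, -0.0, 90.1]
contact_force: [0.6, 0.1, 0.2]
opening: 0.647
grasp_force: 0.0
```

```bash
python3 - <<'E'
from seg import *
s=robot.read_state();print(np.round(s['eef_pos'],1))
s=robot.snapshot('scene');cv2.imwrite('pics/a6.png',cv2.convertScaleAbs(cv2.resize(s['image'][140:290,230:400,::-1],None,fx=4,fy=4,interpolation=cv2.INTER_CUBIC),alpha=1.3))
E
```

```text
[488.1 -26.9  95. ]
```

View pics/a6.png

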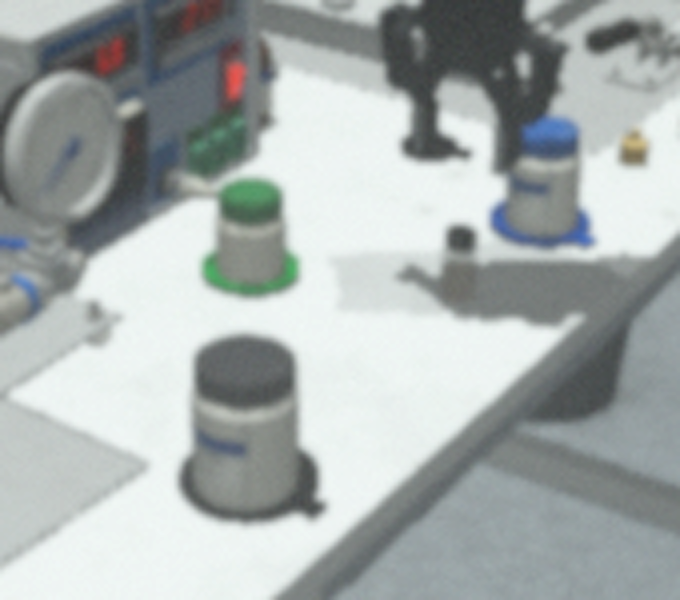

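The black jar is seated in the large black dish (245,440). The gripper hovers over the vial (460,265). Descending to z = 15.

servo_tool(deltas=[{"gripper": 0.055,"dp": [0,0,0.015],"dr": [0,0,0]},{"gripper": 0.055,"dp": [0,0,0.035],"dr": [0,0,0]},{"gripper": 0.055,"dp": [0,0,0.055],"dr": [0,0,0]},{"gripper": 0.055,"dp": [0,0,0.07],"dr": [0,0,0]},{"gripper": 0.055,"dp": [0,0,0.08],"dr": [0,0,0]}])

```text
clock: 24.7
eef_pos: [488.3, -27.6, 14.7]
ee_rot: [180.0, -0.0, 90.0]
contact_force: [0.3, -0.4, 0.3]
opening: 0.648
grasp_force: 0.0
```

```bash
python3 - <<'E'
from seg import *
s=robot.read_state();print(np.round(s['eef_pos'],1),s['contact_force'])
s=robot.snapshot('scene');cv2.imwrite('pics/a7.png',cv2.convertScaleAbs(cv2.resize(s['image'][160:230,310:380,::-1],None,fx=8,fy=8,interpolation=cv2.INTER_CUBIC),alpha=1.5))
E
```

```text
[488.3 -27.6  14.7] [ 0.25147092 -0.40990464  0.31648735]
```

View pics/a7.png

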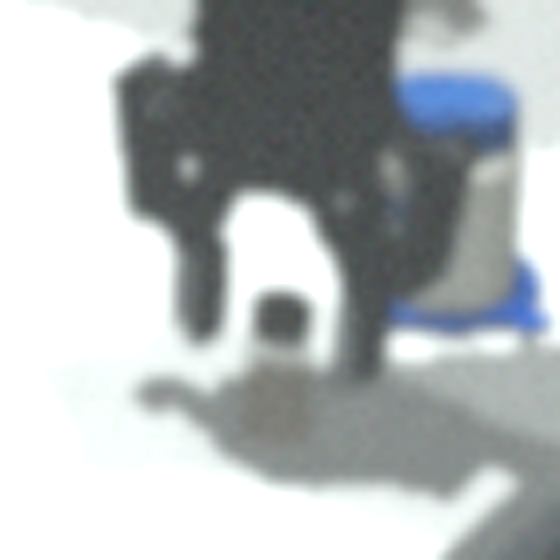

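The fingers straddle the vial, with tips about mid-height (crop rows 340-375) and ample room above the cap. Closing.

servo_tool(deltas=[{"gripper": 0.045,"dp": [0,0,0],"dr": [0,0,0]},{"gripper": 0.036,"dp": [0,0,0],"dr": [0,0,0]},{"gripper": 0.03,"dp": [0,0,0],"dr": [0,0,0]},{"gripper": 0.027,"dp": [0,0,0],"dr": [0,0,0]},{"gripper": 0.023,"dp": [0,0,0],"dr": [0,0,0]}])

```text
clock: 25.38
eef_pos: [488.4, -28.4, 15.5]
ee_rot: [179.9, 0.0, 89.9]
contact_force: [0.4, -0.0, 4.4]
opening: 0.281
grasp_force: 45.4
```

servo_tool(deltas=[{"gripper": 0.018,"dp": [0,0,0],"dr": [0,0,0]},{"gripper": 0.015,"dp": [0,0,0],"dr": [0,0,0]},{"gripper": 0.015,"dp": [0,0,0],"dr": [0,0,0]}])

```text
clock: 25.75
eef_pos: [488.4, -28.5, 15.5]
ee_rot: [179.9, 0.0, 90.0]
contact_force: [-0.5, -0.7, 4.8]
opening: 0.278
grasp_force: 58.5
```

servo_tool(deltas=[{"gripper": 0.015,"dp": [0,0,-0.01],"dr": [0,0,0]},{"gripper": 0.015,"dp": [0,0,-0.035],"dr": [0,0,0]},{"gripper": 0.015,"dp": [0,0,-0.065],"dr": [0,0,0]},{"gripper": 0.015,"dp": [0,0,-0.095],"dr": [0,0,0]},{"gripper": 0.015,"dp": [0,0,-0.115],"dr": [0,0,0]}])

```text
clock: 26.38
eef_pos: [488.0, -28.6, 131.8]
ee_rot: [179.9, 0.0, 90.0]
contact_force: [-0.2, -1.1, 0.0]
opening: 0.277
grasp_force: 59.1
```

servo_tool(deltas=[{"gripper": 0.015,"dp": [-0.006,0.02,0],"dr": [0,0,0]},{"gripper": 0.015,"dp": [-0.024,0.055,0],"dr": [0,0,0]},{"gripper": 0.015,"dp": [-0.055,0.085,0],"dr": [0,0,0]},{"gripper": 0.015,"dp": [-0.092,0.108,0],"dr": [0,0,0]},{"gripper": 0.015,"dp": [-0.13,0.126,0],"dr": [0,0,0]}])

```text
clock: 27.0
eef_pos: [614.3, -159.5, 130.5]
ee_rot: [180.0, -0.0, 90.0]
contact_force: [0.1, 0.3, 0.7]
opening: 0.274
grasp_force: 59.1
```

servo_tool(deltas=[{"gripper": 0.015,"dp": [-0.035,0.012,0],"dr": [0,0,0]},{"gripper": 0.015,"dp": [-0.06,0.018,0],"dr": [0,0,0]},{"gripper": 0.015,"dp": [-0.072,0.021,0.005],"dr": [0,0,0]},{"gripper": 0.015,"dp": [-0.0775,0.022,0.015],"dr": [0,0,0]},{"gripper": 0.015,"dp": [-0.0775,0.022,0.035],"dr": [0,0,0]}])

```text
clock: 27.62
eef_pos: [636.1, -235.1, 94.5]
ee_rot: [179.9, -0.0, 90.0]
contact_force: [0.9, -0.3, 0.1]
opening: 0.276
grasp_force: 59.1
```

servo_tool(deltas=[{"gripper": 0.015,"dp": [0,0,0.02],"dr": [0,0,0]},{"gripper": 0.015,"dp": [0,0,0.04],"dr": [0,0,0]},{"gripper": 0.015,"dp": [0,0,0.055],"dr": [0,0,0]},{"gripper": 0.015,"dp": [0,0,0.063],"dr": [0,0,0]},{"gripper": 0.015,"dp": [0,0,0.065],"dr": [0,0,0]}])

```text
clock: 28.25
eef_pos: [635.8, -235.9, 29.6]
ee_rot: [-180.0, -0.0, 90.0]
contact_force: [-0.3, -0.4, 0.0]
opening: 0.278
grasp_force: 59.1
```

```bash
python3 - <<'E'
from seg import *
s=robot.read_state();print(np.round(s['eef_pos'],1),s['contact_force'])
s=robot.snapshot('scene');cv2.imwrite('pics/a8.png',cv2.convertScaleAbs(cv2.resize(s['image'][140:210,300:370,::-1],None,fx=8,fy=8,interpolation=cv2.INTER_CUBIC),alpha=1.5))
E
```

```text
[ 635.8 -235.9   29.6] [-0.26744214 -0.4202509   0.04976878]
```

View pics/a8.png

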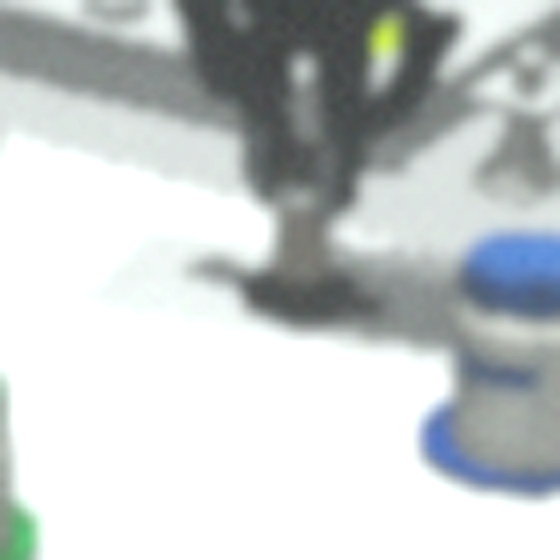

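The vial hangs upright over the small black dish (crop (305,270)). Lowering it slowly.

servo_tool(deltas=[{"gripper": 0.015,"dp": [0,0,0.004],"dr": [0,0,0]},{"gripper": 0.015,"dp": [0,0,0.007],"dr": [0,0,0]},{"gripper": 0.015,"dp": [0,0,0.009],"dr": [0,0,0]},{"gripper": 0.015,"dp": [0,0,0.01],"dr": [0,0,0]},{"gripper": 0.015,"dp": [0,0,0.0105],"dr": [0,0,0]}])

```text
clock: 28.92
eef_pos: [635.9, -236.0, 19.5]
ee_rot: [180.0, 0.0, 90.0]
contact_force: [0.1, 0.4, -1.4]
opening: 0.28
grasp_force: 59.1
```

servo_tool(deltas=[{"gripper": 0.015,"dp": [0,0,0.0005],"dr": [0,0,0]},{"gripper": 0.015,"dp": [0,0,0.001],"dr": [0,0,0]},{"gripper": 0.015,"dp": [0,0,0.0015],"dr": [0,0,0]},{"gripper": 0.015,"dp": [0,0,0.0015],"dr": [0,0,0]}])

```text
clock: 29.42
eef_pos: [636.0, -236.0, 18.6]
ee_rot: [180.0, 0.0, 90.0]
contact_force: [-1.2, 0.7, 5.2]
opening: 0.272
grasp_force: 59.6
```

servo_tool(deltas=[{"gripper": 0.03,"dp": [0,0,0],"dr": [0,0,0]},{"gripper": 0.038,"dp": [0,0,0],"dr": [0,0,0]},{"gripper": 0.045,"dp": [0,0,0],"dr": [0,0,0]},{"gripper": 0.05,"dp": [0,0,0],"dr": [0,0,0]}])

```text
clock: 29.92
eef_pos: [635.8, -236.0, 17.8]
ee_rot: [-180.0, -0.0, 90.0]
contact_force: [-0.2, -0.4, -0.1]
opening: 0.586
grasp_force: 0.0
```

servo_tool(deltas=[{"gripper": 0.05,"dp": [0,0,-0.015],"dr": [0,0,0]},{"gripper": 0.05,"dp": [0,0,-0.045],"dr": [0,0,0]},{"gripper": 0.05,"dp": [0,0,-0.085],"dr": [0,0,0]},{"gripper": 0.05,"dp": [0,0,-0.125],"dr": [0,0,0]},{"gripper": 0.05,"dp": [0,0,-0.16],"dr": [0,0,0]}])

```text
clock: 30.55
eef_pos: [636.3, -235.9, 180.9]
ee_rot: [179.9, 0.0, 90.0]
contact_force: [-0.2, -0.7, -0.9]
opening: 0.582
grasp_force: 0.0
```

servo_tool(deltas=[{"gripper": 0.05,"dp": [0,-0.04,-0.02],"dr": [0,0,0]},{"gripper": 0.05,"dp": [0,-0.09,-0.03],"dr": [0,0,0]},{"gripper": 0.05,"dp": [0,-0.12,-0.03],"dr": [0,0,0]},{"gripper": 0.05,"dp": [0,-0.13,-0.03],"dr": [0,0,0]},{"gripper": 0.05,"dp": [0,-0.13,-0.03],"dr": [0,0,0]}])

```text
clock: 31.18
eef_pos: [506.4, -236.0, 208.7]
ee_rot: [179.9, 0.0, 90.0]
contact_force: [0.2, -0.8, 0.2]
opening: 0.587
grasp_force: 0.0
```

```bash
python3 - <<'E'
from seg import *
s=robot.read_state();print(np.round(s['eef_pos'],1),s['contact_force'])
s=robot.snapshot('scene');cv2.imwrite('pics/a9.png',cv2.convertScaleAbs(cv2.resize(s['image'][140:290,230:430,::-1],None,fx=4,fy=4,interpolation=cv2.INTER_CUBIC),alpha=1.3))
E
```

```text
[ 506.4 -236.   208.7] [ 0.22628659 -0.76798095  0.22851065]
```

View pics/a9.png

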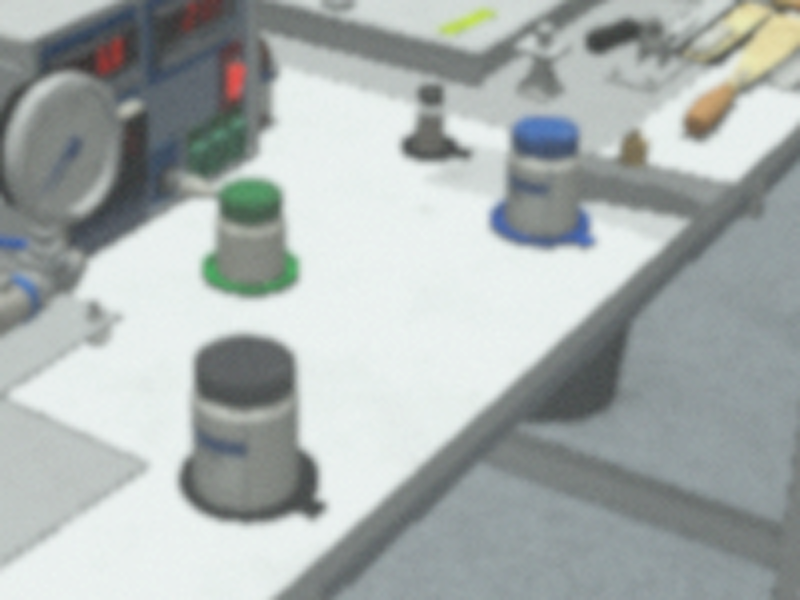

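All four containers stand upright inside their dishes: vial (430,125), blue (542,190), green (250,240) and black (245,440). The brass weight at (633,150) hasn't moved, and the arm is clear.

```bash
python3 -c "
from cell import robot
print(robot.hand_in())"
```

```text
the job is handed in; nothing more can be done
None
```

All four containers are standing upright in their matching dishes, the brass weight has not moved, and I handed the job in at about 31 s of the 93 s allowed; the hand-in gave no verdict.

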